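Slide the packed tote into its bay

ROBOT

A 6-joint arm with a two-finger parallel gripper is mounted at the origin on the work surface. World frame = base frame: x ahead of the robot, y to its left, z up, the work surface at z = 0. Lengths are in m, angles in rad, forces in N, time in s.
With the tool pointing down it reaches from about 0.35 to 0.975 m from the base axis. Payload 17.4 kg.
Tool frame: the origin (TCP) lies between the finger pads; the fingertips stand 8 mm ahead of it and the grasp point (between the pads) lies 11 mm behind it (ctrl.tip_reach is the distance from the TCP to the fingertips, in m); z points along the fingers, y is the line along which they close (so a half turn about z gives the same grasp; the last joint's range is limited). The gripper opens to 85 mm and grips with 20 to 120 N. Pads are 22 mm wide; open, the fingers measure 114 mm over their backs; the gripper's body (76 mm by 85 mm) begins 54 mm behind the grasp point. The pads swing forward as they close: fully open they stand 13 mm farther back than shut.
Start: joints at [1.136, 0.116, 1.442, -0, 1.584, -0.038], TCP at [0.261, 0.623, 0.239] pointing down, gripper open.
Joint ranges: [-2.83, 2.83], [-0.83, 2.19], [0.07, 2.5], [-1.14, 4.28], [0.01, 3], [-2.97, 2.97]. Speed limits (rad/s): [1.89, 1.89, 2.22, 3.14, 3.14, 3.14].

INTERFACE

Orientations are given as a rotation vector (axis times angle).
In Python, from workcell import ctrl gives the robot as it stands.
- The arm moves only by the shell command python3 -m inch 'ROWS' [FORCE]. ROWS is a JSON object of lists of equal length, an entry for each row: "linear": the shift along the tool's x, y, z in cm, a list of three; "twist": the turn, a rotation vector about the tool's x, y, z in rad, a list of three; "hand": the opening, from -1 (shut) to 1 (fully open), so that 0 is half open. A call has 1 to 12 rows; each row is the pose to reach, as a shift and turn from the pose commanded when the call began, along the tool's axes at that moment; what a row does not reach only later rows make up. A row lasts 1/10 s, in which the tool goes at most 50 mm and 8.59 degrees, less where a joint would pass 70% of its speed; a pose out of reach is approached as far as the arm can. A call with a gripper value outside its range is refused whole. The fingers move at their own pace and stop on an object; FORCE is the grip in N (left out, the last holds). Time passes only in rows, so rows that repeat a pose let the fingers close. It gives the time, the measured TCP pose, the force, the opening and the grip force at its end, in the units of the state.
- ctrl.observe(): the state, without advancing time (a new reading comes with each control period).
- ctrl.get_image(name): name is "side" or "top"; returns a dict with "frame" (420x560x3 uint8, blue, green, red), "camera_matrix" (3x3 intrinsics, pixels), "world_from_camera" (4x4, takes a point from camera to world coordinates). Camera axes: x right, y down, z forward; pixel columns grow to the right and rows downward; lengths in m; the calibration is good to about 2 mm. A picture is of the moment at which its call begins. There is no depth.
- ctrl.job_done(): hands the job in; it is judged then, once.
Trained networks look in a picture, given as the dict that the camera call returned (one of the last four; its "shot" number tells which), for a name from the list of things; names that differ only in an ending like _2 or _b are one class to them, and where a whole thing is asked for, a point or a joint stands for the part that bears it (a point fixed in the world has none). Each returns a list of dicts, best first, with "confidence" (0 to 1); they miss things now and then, are a little off and sometimes report something else, mostly with a low value. They report only what shows in the picture. A call takes as long as a camera call.
- ctrl.find_in(target, picture): "position" ([x, y, z] in m, in the coordinates of the camera as it stood for that picture, good to about 4 mm: the middle of the surface that is visible of it).
- ctrl.cut_out(target, picture): "region" (420x560 bool, what is visible of it).
The state is a dict: "clock": time; "q": joint angles; "qvel": joint speeds; "joint_torque": joint torques, N m; "ee_pos": TCP position; "ee_rot": TCP orientation; "force": force on the tool from outside, world axes, zero at the start; "moment": the same for the moment, N m; "gripper_width": finger opening in m; "finger_force": force on a finger pad.
Only numpy, scipy, OpenCV 4.12 (cv2) and the standard library are available. Lean on these libraries where they do the work, as an engineer would, in place of code of your own. Each camera call takes 0.05 s, during which the arm holds its last target. There are 200 camera calls.

TASK

Push the tall, heavy black tote across the counter into the low oak bay until it stands fully home, square against the back rail, and then leave it. Slide it upright with the fingers - it is top-heavy, so do not let it rock, lift or tip - and do not touch the jars sticking out of its top. Leave everything else on the counter where it stands.

Things in the scene. Friction and masses are not known exactly. Their poses are not given: they have to be found in the camera images.
- tote: Tall, narrow, heavy black plastic tote, packed full (mm): 105 deep (x), 140 wide (y), 200 high; rim lip juts out 6, jar tops rise to 255. Origin: centre of its underside, on the counter. +x points roughly to the bay, the flat upright -x face to the robot. Solid, 1.3 to 2 kg, loose; slides on its flat bottom at 7 to 14 N, rocks if pushed more than about 70 above the counter.
- tote_front (a point): Point on the tote's -x face, midway across it, 20 above the counter: a good height to push at.
- packed_jars: The jar lids and the bottle neck that stick up out of the tote's top (fixed in it); same origin and axes as the tote. Not to be touched.
- bay: Parking bay fixed to the counter: a low U of oak rails, 18 thick, 20 high, open towards the robot. Origin: on the counter, middle of the back rail's inner face; +x points out through the back rail, y along it. Inner width 176; the side rails run 60 forward from the back rail. With the tote fully home its underside's centre lies at x = -52.5 mm here.
- air_fryer: Black air fryer fixed to the counter on the other side from the bay, 200 deep, 210 wide, 235 high; origin on the counter, 20 behind its front face, which has a short handle jutting out 35.
- mug: white ceramic mug, radius 38, height 85 (mm), loose bystander, stands beside the tote, about 190 to one side of its path; origin at the centre of its underside.
- supplement_jar: white plastic jar with a white lid, radius 34, height 95 (mm), loose bystander, stands beside the tote, about 190 to the other side of its path; origin at the centre of its underside.
- soy_bottle: dark green glass bottle with a brass cap, radius 35, height 200 (mm), loose bystander, off to the side; origin at the centre of its underside.
- cracker_box: upright cardboard box 60 x 120 x 170 high (mm), loose bystander, off to the side; origin at the centre of its underside.
- dish_soap: amber soap bottle with a black cap, radius 30, height 170 (mm), loose bystander, off to the side; origin at the centre of its underside.
- spatula: spatula with a blue handle, lying flat (mm), loose bystander, off to the side; origin at the centre of its underside, along its x.
- skillet_bowl: dark steel bowl, rim radius 70, height 55 (mm), loose bystander, off to the side; origin at the centre of its underside.

How it is judged:
By the outcome, as a careful person would: the job done as asked, in the order asked, and still so for the second after the job is handed in, with the robot touching nothing.
It also fails if it takes over 58 s, if anything falls off the work surface, if the arm or the gripper's body presses on something with over 40 N, if the wrist force passes 120 N, or if a joint passes its speed limit or range.

## Working session

There is one attempt and no reset: what is moved stays moved. The work goes in short steps, Python scripts to look and compute and a shell command to move; the robot and the scene stay as the last step left them, time stands still between calls to the robot, and variables do not carry over. Pictures are saved under pics/ and viewed, at most 10 in all, crops included, and the job is handed in when it is done.

```bash
mkdir -p pics; cat > h.py <<'E'
import numpy as np,cv2
from workcell import ctrl
from scipy.spatial.transform import Rotation as R
def ray(p,u,v):
    K=p["camera_matrix"];T=np.array(p["world_from_camera"])
    d=T[:3,:3]@np.linalg.inv(K)@[u,v,1.];return T[:3,3],d
def onz(p,u,v,z):
    o,d=ray(p,u,v);return o+d*(z-o[2])/d[2]
def proj(p,X):
    T=np.linalg.inv(np.array(p["world_from_camera"]));c=T[:3,:3]@np.array(X)+T[:3,3];c=np.array(p["camera_matrix"])@c;return c[:2]/c[2]
def find(p,n):
    T=np.array(p["world_from_camera"])
    return [(round(f["confidence"],2),np.round(T[:3,:3]@f["position"]+T[:3,3],3).tolist()) for f in ctrl.find_in(n,p)[:2]]
E
python3 - <<'E'
from h import *
np.set_printoptions(precision=3,suppress=True)
s=ctrl.observe();print(s["clock"],s["ee_pos"],R.from_rotvec(s["ee_rot"]).as_matrix(),ctrl.tip_reach)
for c in("top","side"):
    p=ctrl.get_image(c);cv2.imwrite(f"pics/{c}0.png",p["frame"]);print(c,np.array(p["world_from_camera"])[:3,3])
    for n in("tote","tote_front","packed_jars","bay","mug","supplement_jar"):print(n,find(p,n))
E
```

```text
0.0 [0.261 0.622 0.239] [[-0.922  0.386 -0.001]
 [ 0.386  0.922 -0.001]
 [ 0.    -0.001 -1.   ]] 0.008
top [ 0.155 -0.001  1.928]
tote [(0.77, [0.506, -0.153, 0.2])]
tote_front [(0.86, [0.506, -0.149, 0.201])]
packed_jars [(0.78, [0.524, -0.152, 0.241]), (0.39, [0.549, 0.534, 0.17])]
bay [(0.79, [0.706, -0.214, 0.02])]
mug [(0.72, [0.512, 0.024, 0.023])]
supplement_jar [(0.78, [0.443, -0.353, 0.093])]
side [ 0.073 -1.675  0.982]
tote [(0.65, [0.523, -0.2, 0.238])]
tote_front [(0.9, [0.512, -0.221, 0.154]), (0.29, [0.315, 0.542, 0.005])]
packed_jars [(0.75, [0.526, -0.2, 0.238])]
bay [(0.59, [0.707, -0.195, 0.02])]
mug [(0.53, [0.706, -0.196, 0.022]), (0.5, [0.484, 0.002, 0.058])]
supplement_jar [(0.68, [0.449, -0.39, 0.068])]
```

View pics/top0.png

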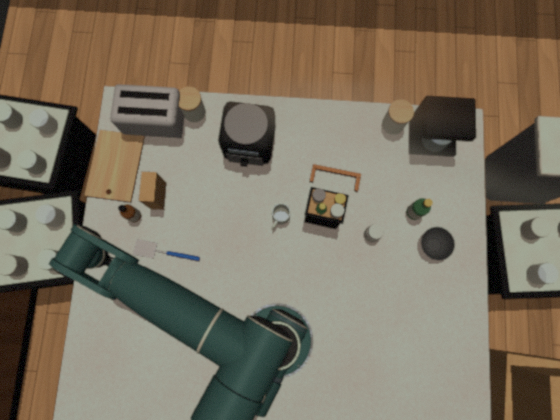

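View pics/side0.png

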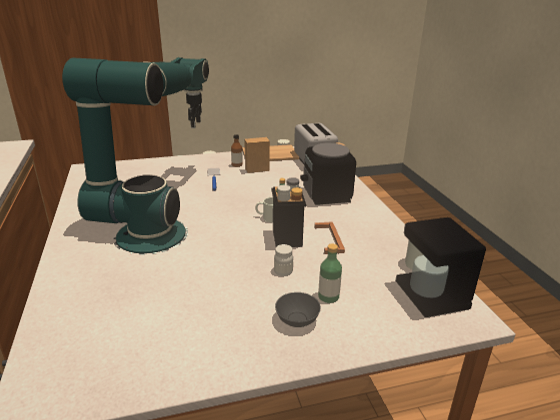

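The top view (up is +x, left is +y) shows the tote at about (327,207) and the open-front bay at (335,177). The mug is at (280,215) and the jar at (375,233). Next I'll fit models to the masks.

```bash
cat > fit.py <<'E'
from h import *
from scipy.optimize import minimize
def boxpts(x0,x1,y0,y1,z0,z1): return np.array([[x,y,z] for x in(x0,x1) for y in(y0,y1) for z in(z0,z1)])
BODY=[boxpts(-.0525,.0525,-.07,.07,0,.2),boxpts(-.0585,.0585,-.076,.076,.19,.2)]
BAY=[boxpts(0,.018,-.106,.106,0,.02),boxpts(-.06,.018,.088,.106,0,.02),boxpts(-.06,.018,-.106,-.088,0,.02)]
def tf(P,q):
    c,s=np.cos(q[2]),np.sin(q[2]);return np.c_[P[:,0]*c-P[:,1]*s+q[0],P[:,0]*s+P[:,1]*c+q[1],P[:,2]]
def rast(p,parts,q):
    S=4;m=np.zeros((420*S,560*S),np.uint8)
    for P in parts:
        u=np.array([proj(p,X) for X in tf(P,q)])
        h=cv2.convexHull(np.round(((u+.5)*S-.5)*16).astype(np.int32));cv2.fillConvexPoly(m,h,255,shift=4)
    return cv2.resize(m,(560,420),interpolation=cv2.INTER_AREA)/255.
def fit(pics,masks,ign,parts,q0):
    def cost(q):
        e=0
        for p,m,g in zip(pics,masks,ign):
            d=(cv2.GaussianBlur(rast(p,parts,q),(0,0),.7)-cv2.GaussianBlur(m.astype(float),(0,0),.7))**2
            e+=d[~g].sum()
        return e
    best=None
    for y in(-.15,.1,0.3,-.4):
        q=np.array([*q0,y]);r=minimize(cost,q,method="Nelder-Mead",options=dict(initial_simplex=[q,q+[.012,0,0],q+[0,.012,0],q+[0,0,.15]],xatol=1e-4,fatol=.05))
        if best is None or r.fun<best.fun:best=r
    return best.x,best.fun
def draw(p,qs,name,win):
    S=8;x0,y0,x1,y1=win;im=cv2.resize(p["frame"][y0:y1,x0:x1],None,fx=S,fy=S,interpolation=cv2.INTER_CUBIC)
    for parts,q,c in qs:
        for P in parts:
            u=np.array([proj(p,X) for X in tf(P,q)])
            u=((u-[x0,y0]+.5)*S).astype(int)
            for i in range(8):
                for b in(1,2,4):
                    if not i&b: cv2.line(im,tuple(map(int,u[i])),tuple(map(int,u[i|b])),c,1)
    cv2.imwrite(name,im)
E
cat > run.py <<'E'
import sys
from fit import *
tag=sys.argv[1]
P=[ctrl.get_image(c) for c in("top","side")]
M={n:[ctrl.cut_out(n,p) for p in P] for n in("tote","packed_jars","bay")}
z=np.zeros((420,560),bool)
g=lambda n,i:np.array(M[n][i][0]["region"]) if M[n][i] else z
t=[g("tote",i) for i in(0,1)];j=[g("packed_jars",i) for i in(0,1)];b=[g("bay",i) for i in(0,1)]
for a in(t,j,b):print([(int(m.sum()),[int(v) for v in cv2.boundingRect(m.astype(np.uint8))]) for m in a])
k=np.ones((3,3),np.uint8)
J=[cv2.dilate(m.astype(np.uint8),k)>0 for m in j]
qt,ct=fit(P,t,J,BODY,(.51,-.16))
T=[cv2.dilate((a|c).astype(np.uint8),k)>0 for a,c in zip(t,j)]
qb,cb=fit(P,b,T,BAY,(.70,-.2))
print("tote",qt,ct,"bay",qb,cb)
for i in(0,1):
  print(i,fit(P[i:i+1],t[i:i+1],J[i:i+1],BODY,(.51,-.16)),fit(P[i:i+1],b[i:i+1],T[i:i+1],BAY,(.7,-.2)))
c,s=np.cos(qb[2]),np.sin(qb[2]);d=(qt-qb)[:2];print("tote in bay",c*d[0]+s*d[1],-s*d[0]+c*d[1],qt[2]-qb[2])
draw(P[0],[(BODY,qt,(0,255,0)),(BAY,qb,(255,0,255))],f"pics/ft{tag}.png",(285,155,375,230))
draw(P[1],[(BODY,qt,(0,255,0)),(BAY,qb,(255,0,255))],f"pics/fs{tag}.png",(260,180,355,255))
E
python3 run.py 0
```

```text
[(0, [0, 0, 0, 0]), (1937, [272, 177, 34, 70])]
[(509, [312, 189, 33, 29]), (498, [276, 177, 26, 24])]
[(384, [309, 164, 52, 28]), (274, [315, 221, 30, 32])]
tote [ 0.52865391 -0.15220679 -0.17890019] 780.00574985861 bay [ 0.70784588 -0.204166   -0.14375007] 94.7716188372701
0 (array([ 0.53255447, -0.15367901, -0.06150317]), np.float64(725.7625819824582)) (array([ 0.70660491, -0.20424771, -0.14161567]), np.float64(4.682793097110408))
1 (array([ 0.53026742, -0.14447656, -0.17230336]), np.float64(41.956799505916194)) (array([ 0.71022789, -0.20336358, -0.13700883]), np.float64(82.7505505359837))
tote in bay -0.18478717835739839 0.025753049701474705 -0.035150120472040136
```

```bash
python3 - <<'E'
s=open('run.py').read()
s=s.replace('''M={n:''','''def co(n,p):
    for _ in range(3):
        r=ctrl.cut_out(n,p)
        if r:return r
    return r
M={n:''').replace("[ctrl.cut_out(n,p) for","[co(n,p) for")
s=s.replace("qt,ct=fit(P,t,J,BODY","K=[i for i in(0,1) if t[i].any()]\nqt,ct=fit([P[i] for i in K],[t[i] for i in K],[J[i] for i in K],BODY")
open('run.py','w').write(s)
E
python3 run.py 1
```

```text
[(384, [407, 199, 25, 21]), (1977, [271, 177, 35, 70])]
[(550, [312, 188, 32, 30]), (527, [276, 176, 26, 26])]
[(421, [133, 240, 65, 20]), (272, [315, 222, 30, 32])]
tote [ 0.52809529 -0.15094329 -0.17031455] 1089.223815841847 bay [ 0.70888737 -0.20376688 -0.15025275] 789.6726081609554
0 (array([ 0.53396404, -0.15616867, -0.06536159]), np.float64(1044.9263378995709)) (array([ 0.59731471, -0.14160073,  2.30920414]), np.float64(507.8137323875918))
1 (array([ 0.5295144 , -0.14458137, -0.16724505]), np.float64(29.701007031780982)) (array([ 0.70897677, -0.20295369, -0.15034328]), np.float64(79.08140467211037))
tote in bay -0.1866622077095934 0.02516602950495957 -0.020061803195909278
```

View pics/ft1.png

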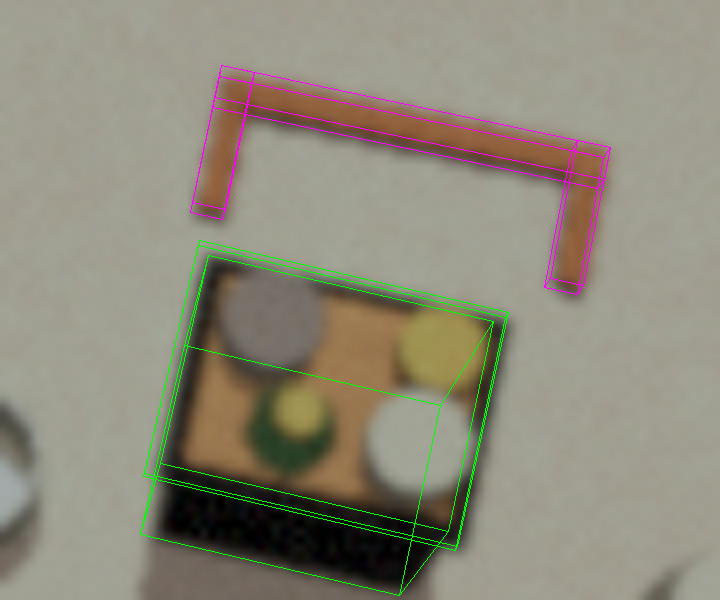

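The crop shows the model box about 1 px too far left and low against the real tote, whose front face runs from roughly (160,480) to (440,580). That's because the network's top mask landed on the wrong object. I'll segment the top view by colour instead.

```bash
cat > run2.py <<'E'
import sys
from fit import *
tag,x,y=sys.argv[1],float(sys.argv[2]),float(sys.argv[3])
P=ctrl.get_image("top");f=P["frame"];hsv=cv2.cvtColor(f,cv2.COLOR_BGR2HSV)
u,v=proj(P,[x,y,.1]).astype(int)
near=np.zeros((420,560),bool);near[v-32:v+32,u-28:u+28]=True
orange=(hsv[...,1]>110)&(hsv[...,2]>70)&(hsv[...,0]<16)
dark=(hsv[...,2]<62)&near
n,l,st,_=cv2.connectedComponentsWithStats(dark.astype(np.uint8));k=1+np.argmax(st[1:,4])
pts=np.argwhere(l==k)[:,::-1].astype(np.int32);m=np.zeros((420,560),np.uint8)
cv2.fillConvexPoly(m,cv2.convexHull(np.ascontiguousarray(pts)),1);t=m>0
z=np.zeros_like(t)
qt,ct=fit([P],[t],[z],BODY,(x,y))
r=[c["region"] for c in ctrl.cut_out("bay",P)];r=[np.array(a) for a in r if np.hypot(*(np.argwhere(a).mean(0)-proj(P,[.69,-.2,0.01])[::-1]))<20]
if r and tag=="2":
    qb,cb=fit([P],[r[0]],[cv2.dilate(t.astype(np.uint8),np.ones((3,3)))>0],BAY,(.7066,-.2042));np.save("bay.npy",qb)
else: qb,cb=np.load("bay.npy"),0
print("tote",qt,ct,t.sum(),"bay",qb,cb)
c,s=np.cos(qb[2]),np.sin(qb[2]);d=(qt-qb)[:2];print("tote in bay",c*d[0]+s*d[1],-s*d[0]+c*d[1],qt[2]-qb[2])
draw(P,[(BODY,qt,(0,255,0)),(BAY,qb,(255,0,255))],f"pics/ft{tag}.png",(285,155,375,230))
E
python3 run2.py 2 .53 -.155
```

```text
tote [ 0.51814238 -0.15119624 -0.13773559] 401.63395043979926 972 bay [ 0.70677085 -0.20393272 -0.15126102] 19.144285517485056
tote in bay -0.19442127065202133 0.023710874888287343 0.01352543731148581
```

View pics/ft2.png

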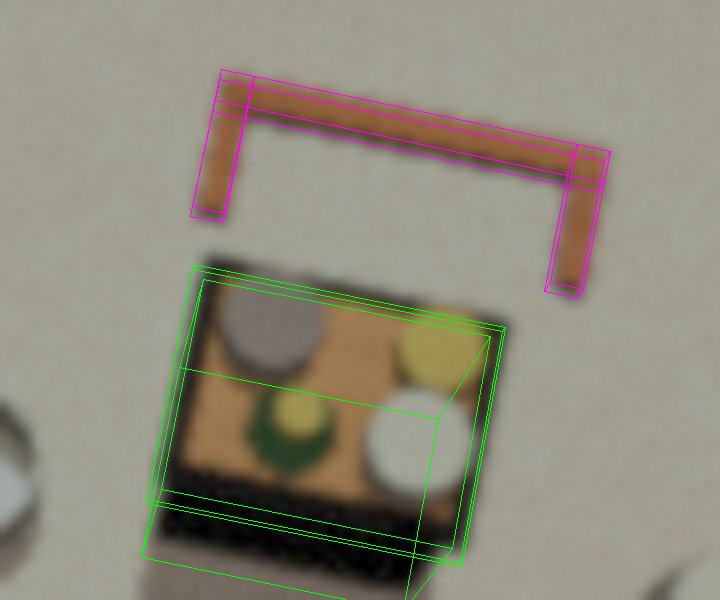

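View pics/fs1.png

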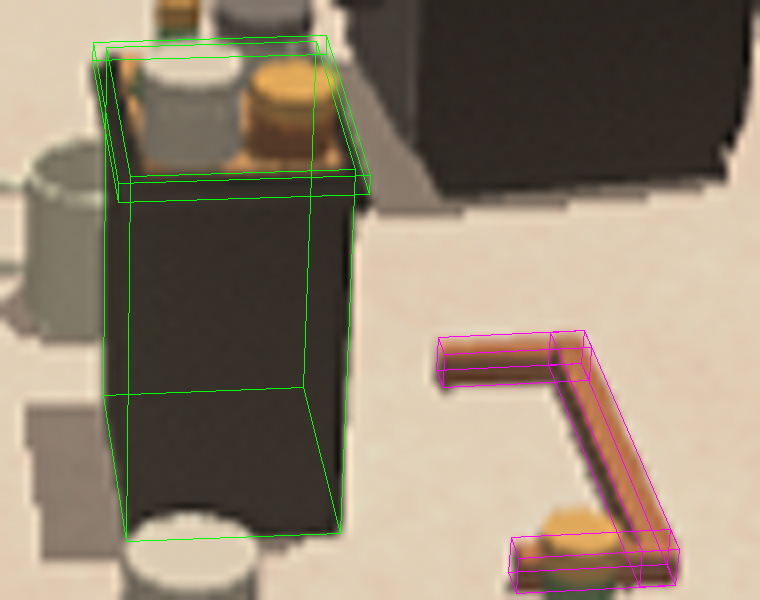

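The side view shows the box model fitting well, with the real tote about 1–2 px nearer the camera (y lower). Weighing both views: tote ≈ (0.525, −0.154), yaw ≈ −0.145. Bay ≈ (0.707, −0.205), yaw ≈ −0.145. So the tote has about 135 mm to go forward and 24 mm towards −y. My plan is to use open fingers with the tool tilted 45°, giving two low contacts on the front face.

```bash
cat > goal.py <<'E'
import sys
from h import *
x,y,z,yaw,th=map(float,sys.argv[1:6]);s=ctrl.observe()
np.set_printoptions(precision=3,suppress=True)
R0=R.from_rotvec(s["ee_rot"]);F=np.array([np.cos(yaw),np.sin(yaw),0]);Z=np.array([0,0,1.])
Y=np.cross(Z,F);zt=-np.cos(th)*Z+np.sin(th)*F;R1=R.from_matrix(np.c_[np.cross(Y,zt),Y,zt])
print("now",s["clock"],s["ee_pos"],"linear",R0.inv().apply(np.array([x,y,z])-s["ee_pos"])*100,"twist",(R0.inv()*R1).as_rotvec(),s["force"],s["gripper_width"],s["q"])
E
python3 goal.py .40 -.137 .25 -.145 0; python3 goal.py .40 -.137 .25 -.145 .8
```

```text
now 1.6 [0.261 0.623 0.239] linear [-42.186 -64.678  -1.072] twist [ 0.     0.    -0.252] [-0.182 -0.211 -0.858] 0.08559001488433954 [ 1.136  0.116  1.442 -0.     1.584 -0.038]
now 1.6 [0.261 0.623 0.239] linear [-42.186 -64.678  -1.072] twist [-0.101 -0.796 -0.238] [-0.182 -0.211 -0.858] 0.08559001488433954 [ 1.136  0.116  1.442 -0.     1.584 -0.038]
```

```bash
python3 -m inch '{"linear":[[-42.2,-64.7,-1.1],[-42.2,-64.7,-1.1],[-42.2,-64.7,-1.1],[-42.2,-64.7,-1.1],[-42.2,-64.7,-1.1],[-42.2,-64.7,-1.1],[-42.2,-64.7,-1.1],[-42.2,-64.7,-1.1],[-42.2,-64.7,-1.1],[-42.2,-64.7,-1.1],[-42.2,-64.7,-1.1],[-42.2,-64.7,-1.1]],"twist":[[0,0,-0.252],[0,0,-0.252],[0,0,-0.252],[0,0,-0.252],[0,0,-0.252],[0,0,-0.252],[0,0,-0.252],[0,0,-0.252],[0,0,-0.252],[0,0,-0.252],[0,0,-0.252],[0,0,-0.252]],"hand":[1,1,1,1,1,1,1,1,1,1,1,1]}'; python3 goal.py .40 -.137 .25 -.145 .8
```

```text
clock: 2.8
ee_pos: [0.3684, 0.0324, 0.2483]
ee_rot: [0.227, 3.132, 0.0]
force: [0.7, 0.4, 0.1]
gripper_width: 0.0851
finger_force: 0.0
now 2.8 [0.368 0.032 0.248] linear [ -5.566 -16.313  -0.168] twist [ 0.    -0.798  0.   ] [0.666 0.382 0.107] 0.08510238423891445 [ 0.019 -0.593  2.016  0.     1.718 -1.407]
```

```bash
python3 -m inch '{"linear":[[-5.6,-16.3,-0.2],[-5.6,-16.3,-0.2],[-5.6,-16.3,-0.2],[-5.6,-16.3,-0.2],[-5.6,-16.3,-0.2],[-5.6,-16.3,-0.2],[-5.6,-16.3,-0.2],[-5.6,-16.3,-0.2],[-5.6,-16.3,-0.2],[-5.6,-16.3,-0.2],[-5.6,-16.3,-0.2],[-5.6,-16.3,-0.2]],"twist":[[0,0,0],[0,0,0],[0,0,0],[0,-0.1,0],[0,-0.2,0],[0,-0.3,0],[0,-0.4,0],[0,-0.5,0],[0,-0.6,0],[0,-0.7,0],[0,-0.8,0],[0,-0.8,0]],"hand":[1,1,1,1,1,1,1,1,1,1,1,1]}'; python3 goal.py .43 -.140 .06 -.145 .8
```

```text
clock: 4.0
ee_pos: [0.4486, -0.1615, 0.2483]
ee_rot: [0.167, 2.362, -0.054]
force: [-0.8, 1.6, -0.6]
gripper_width: 0.0852
finger_force: 0.0
now 4.0 [ 0.449 -0.161  0.248] linear [14.697  1.68  11.984] twist [ 0.013 -0.026 -0.001] [-0.794  1.597 -0.611] 0.08519178717273453 [-0.584 -0.829  2.267  0.372  1.016 -2.097]
```

```bash
python3 goal.py .415 -.138 .20 -.145 .6;python3 goal.py .415 -.138 .06 -.145 .6
```

```text
now 4.0 [ 0.449 -0.161  0.248] linear [5.992 1.817 0.916] twist [ 0.013  0.174 -0.   ] [-0.794  1.597 -0.611] 0.08519178717273453 [-0.584 -0.829  2.267  0.372  1.016 -2.097]
now 4.0 [ 0.449 -0.161  0.248] linear [15.779  1.674 10.926] twist [ 0.013  0.174 -0.   ] [-0.794  1.597 -0.611] 0.08519178717273453 [-0.584 -0.829  2.267  0.372  1.016 -2.097]
```

```bash
python3 -m inch '{"linear":[[6,1.8,0.9],[6,1.8,0.9],[6,1.8,0.9],[6,1.8,0.9],[7.5,1.8,2.5],[9,1.8,4],[10.5,1.7,5.5],[12,1.7,7],[13.5,1.7,8.6],[14.5,1.7,9.6],[15.8,1.7,10.9],[15.8,1.7,10.9]],"twist":[[0,0.17,0],[0,0.17,0],[0,0.17,0],[0,0.17,0],[0,0.17,0],[0,0.17,0],[0,0.17,0],[0,0.17,0],[0,0.17,0],[0,0.17,0],[0,0.17,0],[0,0.17,0]],"hand":[1,1,1,1,1,1,1,1,1,1,1,1]}'; python3 goal.py .43 -.140 .02 -.145 .7; python3 -c "
from h import *
p=ctrl.get_image('side');cv2.imwrite('pics/s3.png',cv2.resize(p['frame'][100:300,100:380],None,fx=2.8,fy=2.8,interpolation=cv2.INTER_CUBIC))"
```

```text
clock: 5.2
ee_pos: [0.4145, -0.1372, 0.0601]
ee_rot: [0.176, 2.533, -0.04]
force: [0.2, 0.6, 0.4]
gripper_width: 0.0853
finger_force: 0.0
now 5.2 [ 0.415 -0.137  0.06 ] linear [ 0.976 -0.111  4.191] twist [ 0.014 -0.097  0.001] [0.25  0.565 0.378] 0.0852737221229185 [-0.522 -0.769  2.494  0.293  0.874 -2.081]
```

View pics/s3.png

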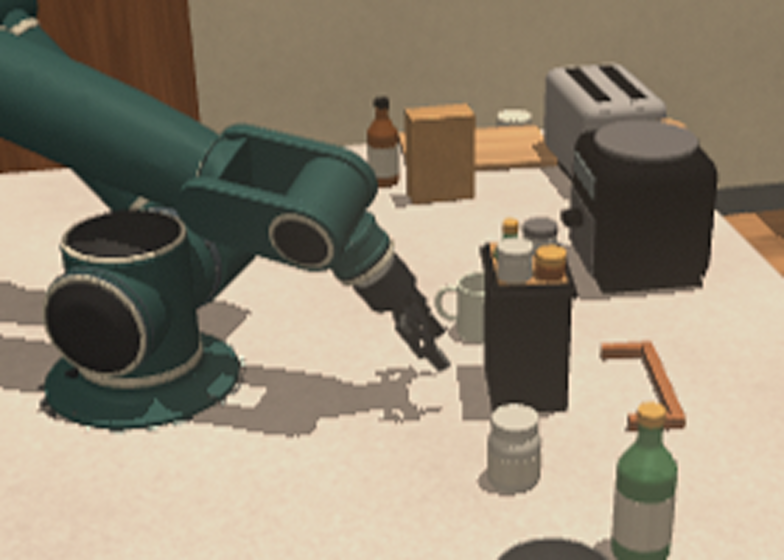

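The arm is tilted and low, with the fingertips at about (440,365) in this crop, short of the tote's front face at (490,350). Nothing has been disturbed. Next I'll lower to push height.

```bash
python3 -m inch '{"linear":[[-0.4,-0.1,1.2],[0,-0.1,2.2],[0.5,-0.1,3.2],[1,-0.1,4.2],[1,-0.1,4.2],[1,-0.1,4.2]],"twist":[[0,-0.03,0],[0,-0.06,0],[0.01,-0.1,0],[0.01,-0.1,0],[0.01,-0.1,0],[0.01,-0.1,0]],"hand":[1,1,1,1,1,1]}'; python3 goal.py .45 -.1425 .02 -.145 .7;  python3 goal.py .47 -.1455 .02 -.145 .7
```

```text
clock: 5.85
ee_pos: [0.4514, -0.1497, 0.0308]
ee_rot: [0.172, 2.448, -0.054]
force: [0.2, -0.4, -0.1]
gripper_width: 0.0851
finger_force: 0.0
now 5.85 [ 0.451 -0.15   0.031] linear [0.871 0.689 0.691] twist [ 0.008 -0.012  0.002] [ 0.152 -0.411 -0.075] 0.08510221676754703 [-0.516 -0.619  2.494  0.402  0.655 -2.19 ]
now 5.85 [ 0.451 -0.15   0.031] linear [-0.691  0.667  1.976] twist [ 0.008 -0.012  0.002] [ 0.152 -0.411 -0.075] 0.08510221676754703 [-0.516 -0.619  2.494  0.402  0.655 -2.19 ]
```

```bash
python3 -m inch '{"linear":[[0.1,0.3,0.4],[0.1,0.6,0.8],[0.1,0.7,1.1],[0.1,0.7,1.3],[0.1,0.7,1.3]],"twist":[[0,0,0],[0,0,0],[0,0,0],[0,0,0],[0,0,0]],"hand":[1,1,1,1,1]}'; python3 goal.py .47 -.1455 .02 -.145 .7;
```

```text
clock: 6.35
ee_pos: [0.4594, -0.1434, 0.0187]
ee_rot: [0.172, 2.449, -0.054]
force: [-0.0, -1.0, 1.6]
gripper_width: 0.0858
finger_force: 0.0
now 6.35 [ 0.459 -0.143  0.019] linear [-0.92  -0.066  0.584] twist [ 0.009 -0.013  0.002] [-0.006 -1.024  1.585] 0.08578596136200267 [-0.485 -0.576  2.492  0.396  0.607 -2.171]
```

```bash
python3 -m inch '{"linear":[[-0.25,0,0],[-0.4,0,0.15],[-0.55,0,0.3],[-0.7,0,0.4],[-0.85,0,0.55],[-1.0,0,0.65],[-1.0,0,0.65]],"twist":[[0,0,0],[0,0,0],[0,0,0],[0,0,0],[0,0,0],[0,0,0],[0,0,0]],"hand":[1,1,1,1,1,1,1]}'; python3 goal.py .50 -.1555 .02 -.145 .7;
```

```text
clock: 7.05
ee_pos: [0.4711, -0.1451, 0.0201]
ee_rot: [0.172, 2.449, -0.054]
force: [-3.3, -0.4, 1.0]
gripper_width: 0.0854
finger_force: 1.3
now 7.05 [ 0.471 -0.145  0.02 ] linear [-2.32  -0.629  1.911] twist [ 0.008 -0.013  0.002] [-3.31  -0.407  0.98 ] 0.08543450090707991 [-0.473 -0.535  2.467  0.393  0.588 -2.162]
```

Contact is light (3 N) at TCP x = 0.471, as predicted. Now a slanted push, with a look partway.

```bash
python3 -m inch '{"linear":[[-0.15,-0.05,0.13],[-0.4,-0.13,0.34],[-0.7,-0.23,0.6],[-1.0,-0.33,0.84],[-1.3,-0.43,1.1],[-1.6,-0.53,1.35],[-1.9,-0.63,1.6],[-2.2,-0.73,1.85],[-2.5,-0.82,2.1],[-2.75,-0.9,2.3],[-2.9,-0.95,2.45],[-2.9,-0.95,2.45]],"twist":[[0,0,0],[0,0,0],[0,0,0],[0,0,0],[0,0,0],[0,0,0],[0,0,0],[0,0,0],[0,0,0],[0,0,0],[0,0,0],[0,0,0]],"hand":[1,1,1,1,1,1,1,1,1,1,1,1]}'; python3 run2.py 4 .56 -.165;python3 -c "
from h import *
for c in('top','side'):
  p=ctrl.get_image(c);[print(c,n,find(p,n)) for n in('tote','packed_jars')]"; python3 goal.py .53 -.1655 .02 -.145 .7
```

```text
clock: 8.25
ee_pos: [0.5073, -0.1596, 0.0196]
ee_rot: [0.171, 2.449, -0.054]
force: [-5.8, 2.2, 3.6]
gripper_width: 0.0857
finger_force: 2.7
tote [ 0.50785987 -0.15482329 -0.35878961] 215.54216051717833 1536 bay [ 0.70677085 -0.20393272 -0.15126102] 0
tote in bay -0.20403983713426446 0.018575810724704385 -0.2075285828686479
top tote [(0.93, [0.541, -0.163, 0.203])]
top packed_jars [(0.79, [0.557, -0.168, 0.24])]
side tote [(0.81, [0.544, -0.236, 0.149])]
side packed_jars [(0.63, [0.558, -0.214, 0.236]), (0.45, [0.542, -0.233, 0.154])]
now 8.65 [ 0.507 -0.16   0.02 ] linear [-1.827 -0.264  1.447] twist [ 0.009 -0.013  0.002] [-4.017  2.716  2.163] 0.08520542973100406 [-0.463 -0.401  2.384  0.416  0.536 -2.185]
```

View pics/ft4.png

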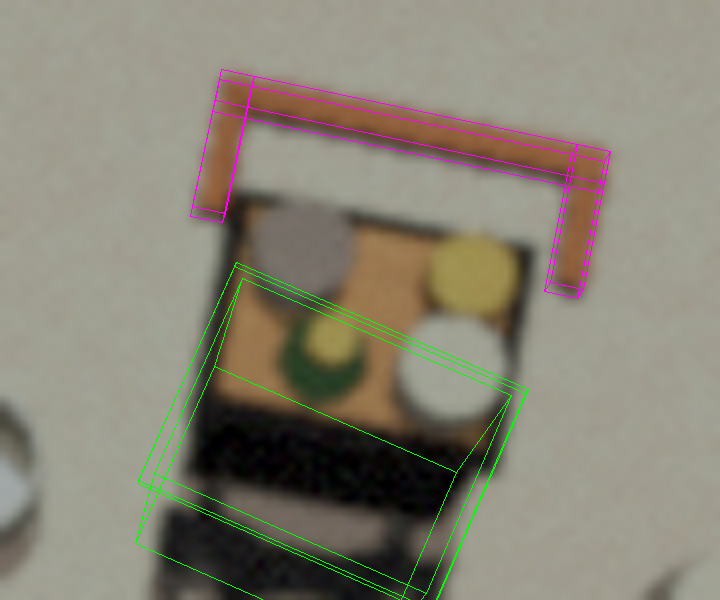

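The tote has moved about 32 mm forward and 14 mm sideways, and it's square to the fingers: back rim corners at about (237,198) and (531,246), front bottom edge from (190,470) to (435,517). The colour-fit outline is invalid because it merges with the gripper, so I'll convert these corners directly.

```bash
cat > cor.py <<'E'
from h import *
import sys,json
np.set_printoptions(precision=4,suppress=True)
p=ctrl.get_image("top");b=np.array([.7068,-.205,-.147]);c,s=np.cos(b[2]),np.sin(b[2])
for u,v,z in json.loads(sys.argv[1]):
    X=onz(p,285+u/8-.5,155+v/8-.5,z);d=X[:2]-b[:2];print(u,v,X,"bay",c*d[0]+s*d[1],-s*d[0]+c*d[1])
E
python3 cor.py '[[237,198,0.2],[531,246,0.2],[190,470,0],[435,517,0],[303,248,0.24],[473,273,0.24],[452,360,0.25],[272,320,0.24],[443,348,0.24],[418,440,0.25],[232,120,0.02],[207,212,0.02],[573,180,0.02],[553,285,0.02]]'
```

```text
237 198 [ 0.6211 -0.1029  0.2   ] bay -0.09969265050081419 0.08840142851598423
531 246 [ 0.6066 -0.2454  0.2   ] bay -0.09322327994120709 -0.05463777309504744
190 470 [ 0.5246 -0.0974  0.    ] bay -0.19601587745462826 0.07970952412793794
435 517 [ 0.5078 -0.2281  0.    ] bay -0.19344401709029269 -0.052012802549526164
303 248 [ 0.5881 -0.1328  0.24  ] bay -0.12798238039920495 0.054055309062696316
473 273 [ 0.5813 -0.213   0.24  ] bay -0.12299851365247018 -0.02630367445916054
452 360 [ 0.5366 -0.2036  0.25  ] bay -0.16862145457551966 -0.02352877637932953
272 320 [ 0.5525 -0.1199  0.24  ] bay -0.1651385303150482 0.06154966312216239
443 348 [ 0.5443 -0.2004  0.24  ] bay -0.16143625469618766 -0.019216858645811758
418 440 [ 0.4977 -0.1894  0.25  ] bay -0.20917078280140444 -0.015157659786571062
232 120 [ 0.7126 -0.1087  0.02  ] bay -0.008349676010616749 0.0960725718344274
207 212 [ 0.6609 -0.098   0.02  ] bay -0.06102322971720278 0.09909106957564465
573 180 [ 0.6914 -0.292   0.02  ] bay -0.002515370378323724 -0.08831335583017494
553 285 [ 0.6331 -0.2833  0.02  ] bay -0.06146170967892219 -0.08821027479894203
```

```bash
python3 -m inch '{"linear":[[-0.15,-0.07,0.13],[-0.4,-0.19,0.34],[-0.65,-0.31,0.55],[-0.9,-0.43,0.76],[-1.15,-0.55,0.97],[-1.4,-0.67,1.18],[-1.65,-0.79,1.39],[-1.9,-0.91,1.6],[-2.15,-1.03,1.81],[-2.4,-1.15,2.02],[-2.6,-1.2,2.19],[-2.6,-1.2,2.19]],"twist":[[0,0,0],[0,0,0],[0,0,0],[0,0,0],[0,0,0],[0,0,0],[0,0,0],[0,0,0],[0,0,0],[0,0,0],[0,0,0],[0,0,0]],"hand":[1,1,1,1,1,1,1,1,1,1,1,1]}'; python3 -c "
from fit import *
p=ctrl.get_image('top');draw(p,[],'pics/t5.png',(285,155,375,230))"; python3 goal.py .56 -.1755 .02 -.147 .7
```

```text
clock: 9.9
ee_pos: [0.5394, -0.1763, 0.0191]
ee_rot: [0.172, 2.449, -0.054]
force: [-4.9, 2.8, 3.5]
gripper_width: 0.0856
finger_force: 2.3
now 9.95 [ 0.539 -0.176  0.019] linear [-1.623  0.366  1.223] twist [ 0.01  -0.013  0.003] [-3.631  1.912  2.697] 0.08532602950304667 [-0.464 -0.292  2.308  0.441  0.506 -2.215]
```

View pics/t5.png

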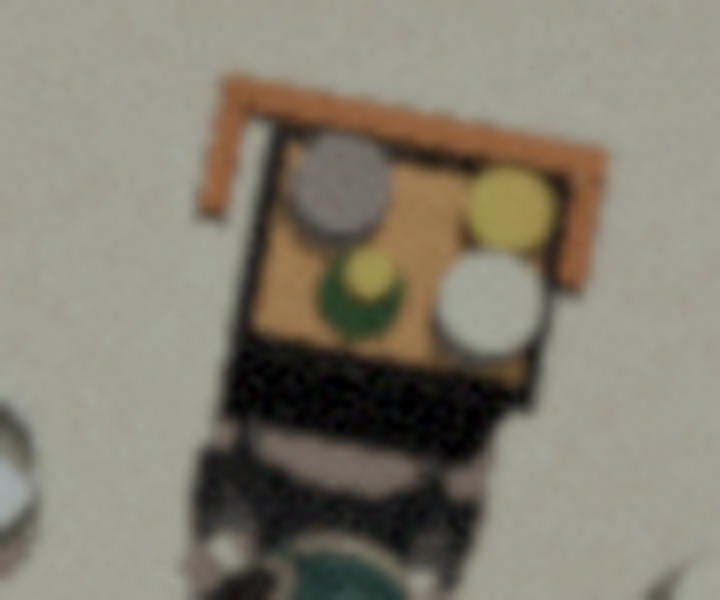

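The tote has moved on and stays square, with its back rim corners at about (273,125) and (570,180) and its front bottom edge from (222,412) to (482,460). Converting those to positions.

```bash
python3 cor.py '[[273,125,0.2],[570,180,0.2],[222,412,0],[482,460,0],[340,185,0.24],[510,208,0.24],[490,303,0.25],[240,120,0.02],[225,215,0.02],[573,180,0.02],[557,285,0.02]]'
```

```text
273 125 [ 0.6588 -0.1185  0.2   ] bay -0.06015643734742438 0.0785208773721523
570 180 [ 0.6407 -0.2631  0.2   ] bay -0.05690815010420134 -0.06712797900305582
222 412 [ 0.5571 -0.1128  0.    ] bay -0.16164462282278907 0.069308673049496
482 460 [ 0.5401 -0.2518  0.    ] bay -0.15800592123691182 -0.07069507190685884
340 185 [ 0.6199 -0.1488  0.24  ] bay -0.09423703443123166 0.0428921202400592
510 208 [ 0.6139 -0.2292  0.24  ] bay -0.0883261558752191 -0.037561934064569674
490 303 [ 0.5649 -0.2202  0.25  ] bay -0.13815105563009425 -0.03581375368892663
240 120 [ 0.7129 -0.113   0.02  ] bay -0.007445408576166713 0.09188566323344796
225 215 [ 0.6599 -0.1077  0.02  ] bay -0.06061626116702395 0.08939494654629294
573 180 [ 0.6914 -0.292   0.02  ] bay -0.002515370378323724 -0.08831335583017494
557 285 [ 0.6332 -0.2854  0.02  ] bay -0.06101379755423845 -0.09028410486083394
```

```bash
python3 -m inch '{"linear":[[-0.2,0,0.12],[-0.5,0,0.37],[-0.8,0,0.62],[-1.1,0,0.87],[-1.4,0,1.12],[-1.7,0,1.36],[-2.0,0,1.61],[-2.3,0,1.85],[-2.6,0,2.1],[-2.9,0,2.34],[-3.2,0,2.58],[-3.43,0,2.76]],"twist":[[0,0,0],[0,0,0],[0,0,0],[0,0,0],[0,0,0],[0,0,0],[0,0,0],[0,0,0],[0,0,0],[0,0,0],[0,0,0],[0,0,0]],"hand":[1,1,1,1,1,1,1,1,1,1,1,1]}'; python3 goal.py .59 -.1835 .02 -.14 .7
```

```text
clock: 11.2
ee_pos: [0.5826, -0.1824, 0.0191]
ee_rot: [0.172, 2.45, -0.054]
force: [-13.6, 1.8, 4.4]
gripper_width: 0.0857
finger_force: 6.8
now 11.2 [ 0.583 -0.182  0.019] linear [-0.633 -0.003  0.403] twist [ 0.005 -0.014 -0.002] [-13.593   1.781   4.422] 0.08569368295863883 [-0.432 -0.178  2.218  0.423  0.474 -2.179]
```

```bash
for i in 1; do python3 -m inch '{"linear":[[-0.12,0,0.08],[-0.25,0,0.18],[-0.4,0,0.3],[-0.55,0,0.42]],"twist":[[0,0,0],[0,0,0],[0,0,0],[0,0,0]],"hand":[1,1,1,1]}'; done
```

```text
clock: 11.6
ee_pos: [0.5892, -0.1833, 0.0192]
ee_rot: [0.172, 2.45, -0.054]
force: [-12.3, 1.7, 3.2]
gripper_width: 0.0853
finger_force: 6.2
```

```bash
python3 -m inch '{"linear":[[-0.1,0,0.08],[-0.2,0,0.17],[-0.3,0,0.25]],"twist":[[0,0,0],[0,0,0],[0,0,0]],"hand":[1,1,1]}'
```

```text
clock: 11.9
ee_pos: [0.5931, -0.1838, 0.0191]
ee_rot: [0.172, 2.45, -0.054]
force: [-12.6, 2.8, 2.5]
gripper_width: 0.0854
finger_force: 6.3
```

Still sliding at about 12 N, so I'll keep creeping until the back rail stops it.

```bash
python3 -m inch '{"linear":[[-0.1,0,0.08],[-0.2,0,0.17],[-0.3,0,0.25]],"twist":[[0,0,0],[0,0,0],[0,0,0]],"hand":[1,1,1]}'
```

```text
clock: 12.2
ee_pos: [0.597, -0.1844, 0.0191]
ee_rot: [0.172, 2.45, -0.054]
force: [-11.5, 2.3, 3.5]
gripper_width: 0.0855
finger_force: 6.3
```

```bash
python3 -m inch '{"linear":[[-0.1,0,0.08],[-0.2,0,0.17]],"twist":[[0,0,0],[0,0,0]],"hand":[1,1]}';python3 -c "
from fit import *
p=ctrl.get_image('top');draw(p,[],'pics/t6.png',(285,155,375,230))"
```

```text
clock: 12.4
ee_pos: [0.5996, -0.1847, 0.0191]
ee_rot: [0.172, 2.45, -0.054]
force: [-12.4, 2.1, 4.5]
gripper_width: 0.0854
finger_force: 6.5
```

View pics/t6.png

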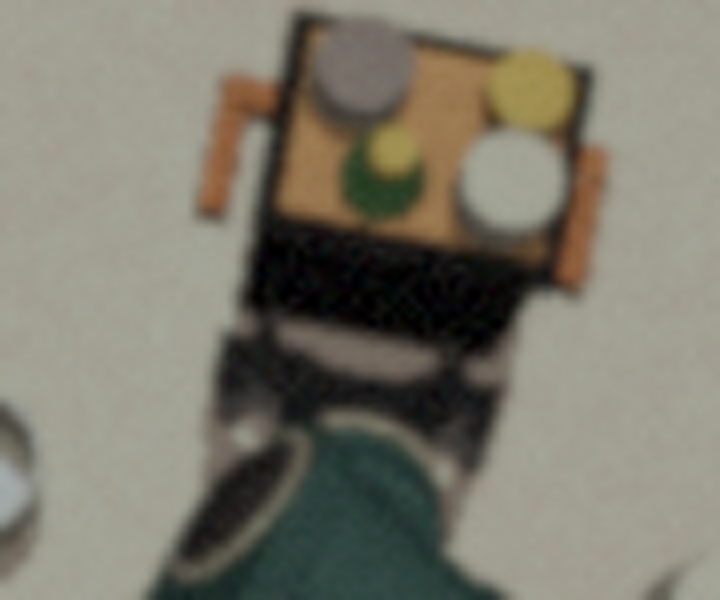

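The tote is inside the bay mouth, with its front bottom edge from about (243,305) to (508,352) and its back rim from (297,12) to (592,70). Checking how far remains.

```bash
python3 cor.py '[[297,12,0.2],[592,70,0.2],[243,305,0],[508,352,0]]'
```

```text
297 12 [ 0.7167 -0.1274  0.2   ] bay -0.001569851753454806 0.07819362314334667
592 70 [ 0.6967 -0.272   0.2   ] bay -0.00018678508888766987 -0.0677160090243127
243 305 [ 0.6162 -0.121   0.    ] bay -0.10194295817558754 0.06984586483130774
508 352 [ 0.5997 -0.2635  0.    ] bay -0.09734310750464178 -0.07351434512543996
```

```bash
python3 -m inch '{"linear":[[-0.1,0,0.08],[-0.2,0,0.17]],"twist":[[0,0,0],[0,0,0]],"hand":[1,1]}'
```

```text
clock: 12.7
ee_pos: [0.6019, -0.185, 0.0189]
ee_rot: [0.172, 2.451, -0.053]
force: [-39.1, 7.5, 19.4]
gripper_width: 0.0853
finger_force: 19.4
```

```bash
python3 -c "
from h import *
s=ctrl.observe();print(s['clock'],s['force'],s['moment'],s['finger_force'])
R0=R.from_rotvec(s['ee_rot']).as_matrix();print(R0, np.arctan2(-R0[0,1],R0[1,1]))
print('tool',R0.T@s['force'],R0.T@s['moment'])"; python3 -m inch '{"linear":[[0.05,0,-0.04],[0.1,0,-0.08]],"twist":[[0,0,0],[0,0,0]],"hand":[1,1]}'; python3 -c "
from h import *
s=ctrl.observe();print(s['force'],s['moment'])"
```

```text
12.7 [-39.124342     7.50494232  19.43003158] [ 0.54228253  2.636951   -0.12829622] 19.423741134814918
[[-0.76624736  0.1376066   0.62763796]
 [ 0.11012221  0.99047035 -0.08271393]
 [-0.63303877  0.00573755 -0.77409883]] -0.1380469045659842
tool [ 18.50542126   2.16113601 -40.21745017] [-0.0439192   2.68570732  0.22155848]
clock: 12.9
ee_pos: [0.6012, -0.185, 0.0194]
ee_rot: [0.172, 2.449, -0.054]
force: [-0.2, -0.8, 0.2]
gripper_width: 0.0852
finger_force: 0.1
[-0.20307978 -0.77239813  0.22220948] [ 0.09536137  0.33677572 -0.05073628]
```

At 39 N the two fingers carried equal load with about zero yaw moment, so the tote is flat against the back rail. It's now unloaded. Next I'll back straight away, then lift clear.

```bash
python3 -m inch '{"linear":[[0.2,0,-0.2],[0.8,0,-0.7],[1.6,0,-1.4],[2.7,0,-2.3],[4.0,0,-3.4],[5.5,0,-4.7],[6.5,0,-5.8],[6.0,0,-8],[4,0,-11],[2,0,-14],[0,0,-17],[0,0,-17]],"twist":[[0,0,0],[0,0,0],[0,0,0],[0,0,0],[0,0,0],[0,0,0],[0,0,0],[0,0,0],[0,0,0],[0,0,0],[0,0,0],[0,0,0]],"hand":[1,1,1,1,1,1,1,1,1,1,1,1]}'; python3 - <<'E'
from fit import *
qb=[.7075,-.206,-.138];qt=[qb[0]-.0525*np.cos(qb[2]),qb[1]-.0525*np.sin(qb[2]),qb[2]]
p=ctrl.get_image('side');S=(255,180,350,255);draw(p,[(BAY,qb,(255,0,255)),(BODY,qt,(0,255,0))],'pics/s7.png',S)
p=ctrl.get_image('top');draw(p,[],'pics/t7.png',(285,155,375,230))
a=cv2.imread('pics/s7.png');b=cv2.imread('pics/t7.png')
cv2.imwrite('pics/c7.png',np.hstack([cv2.resize(a,(400,316)),cv2.resize(b,(380,316))]))
E
```

```text
clock: 14.1
ee_pos: [0.4951, -0.1715, 0.1572]
ee_rot: [0.171, 2.441, -0.059]
force: [-0.6, -0.2, -0.7]
gripper_width: 0.0852
finger_force: 0.0
```

View pics/c7.png

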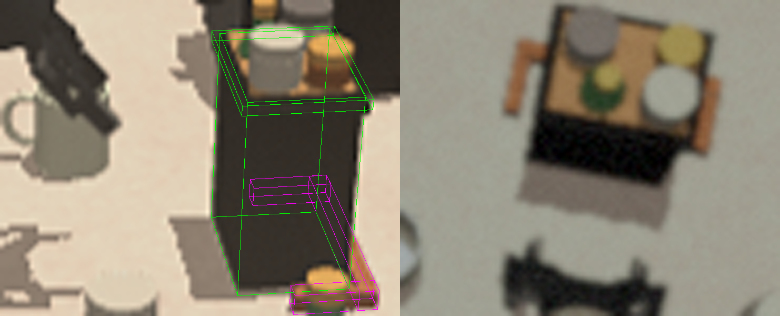

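The combined view shows the upright tote matching the predicted home outline on the left. On the right it sits square in the bay with the gripper clear in front, and the mug and jar haven't moved.

```bash
python3 -c "
from h import *
print(ctrl.job_done())"
```

```text
the job is handed in; nothing more can be done
None
```

The tote stands upright in the bay, flat and square against the back rail; the arm is clear, nothing else visibly moved, and the job was handed in at about 14 s.

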